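Fold the rack's bifold gate open and roll the roller home

ROBOT

A 6-joint arm with a two-finger parallel gripper is mounted at the origin on the work surface. World frame = base frame: x ahead of the robot, y to its left, z up, the work surface at z = 0. Lengths are in m, angles in rad, forces in N, time in s.
With the tool pointing down it reaches from about 0.35 to 0.875 m from the base axis. Payload 4.2 kg.
Tool frame: the origin (TCP) lies midway between the tips of the shut fingers; the grasp point (between the pads) lies 19 mm behind it (robot.grasp_offset is the distance from the TCP to the grasp point, in m); y points along the fingers, z is the direction in which the jaws open and shut, and the axes are right-handed (so a half turn about y gives the same grasp; the last joint's range is limited). The gripper opens to 87 mm and grips with 3 to 60 N. Pads are 19 mm wide; open, the fingers measure 117 mm over their backs; the gripper's body (75 mm by 190 mm) begins 51 mm behind the grasp point.
Start: joints at [-0.983, 0.385, 0.008, 0, -1.194, -0.259], TCP at [0.202, -0.591, 0.223] pointing down, gripper open.
Joint ranges: [-3.14, 3.14], [-1.21, 2.06], [-1.07, 1.41], [-3.16, 2.05], [-2.99, -0.16], [-3.1, 3.1]. Speed limits (rad/s): [2.79, 2.79, 3.14, 3.14, 3.14, 3.14].

INTERFACE

Orientations are given as a rotation vector (axis times angle).
In Python, from bench import status, imaging, ticket, robot gives the robot as it stands. The module is installed in compiled form; this text tells all that it offers.
- The arm moves only by the tool move_arm, never from a script. Its arguments are lists of equal length, an entry for each row: "twist": the turn, a rotation vector about the tool's x, y, z in degrees, a list of three; "xyz": the shift along the tool's x, y, z in m, a list of three; "gripper": the closure, from 0 (fully open) to 1 (shut). In form: {"twist": [[wx, wy, wz], ...], "xyz": [[x, y, z], ...], "gripper": [gripper, ...]}. A call has 1 to 5 rows; each row shifts and turns the commanded pose from where the row before left it, along the tool's axes as they then stand; what a row does not reach is not made up. A row lasts 1/10 s, in which the tool goes at most 50 mm and 8.59 degrees, less where a joint would pass 70% of its speed; a pose out of reach is approached as far as the arm can. A call is refused whole if a number of a shift passes 0.05 or a number of a turn 8.59, either way. A call with a gripper value outside its range is refused whole. The fingers move at their own pace and stop on an object; the grip force is fixed at half the most. Time passes only in rows, so rows that do not move let the fingers close. It gives the time, the measured TCP pose, the force and the opening at its end, in the units of the state.
- status.state(): the state, without advancing time (a new reading comes with each control period).
- imaging.camera(name): name is "side" or "top"; returns a dict with "pixels" (480x640x3 uint8, red, green, blue), "K" (3x3 intrinsics, pixels), "cam_to_world" (4x4, takes a point from camera to world coordinates). Camera axes: x right, y down, z forward; pixel columns grow to the right and rows downward; lengths in m; the calibration is good to about 2 mm. A picture is of the moment at which its call begins. There is no depth.
- ticket.close_job(): hands the job in, once; it reports no verdict.
The state is a dict: "time": time; "joints": joint angles; "dq": joint speeds; "joint_efforts": joint torques, N m; "position": TCP position; "ee_rot": TCP orientation; "wrist_force": force on the tool from outside, world axes, zero at the start; "ft_torque": the same for the moment, N m; "gripper_width": opening from 0.0 (shut) to 1.0 (fully open).
Only numpy, scipy, OpenCV 4.12 (cv2) and the standard library are available. Lean on these libraries where they do the work, as an engineer would, in place of code of your own. Each camera call takes 0.05 s, during which the arm holds its last target.

TASK

The bifold gate of the roller rack is almost shut: push it inward at its fold hinge until both leaves are folded right back against their post. Then, with the wooden paddle and without the gripper touching the roller, gently roll the steel roller along its lane through the gateway until it rests against the stop at the far end. Finally stand the paddle upright on the bench, off the rack, with the gate still folded back and the other things left where they are.

Things in the scene. Friction and masses are not known exactly. Their poses are not given: they have to be found in the camera images.
- rack: Fixed wooden deck, 220 (x) x 440 (y) x 20 mm high, placed variously on the bench. Origin: centre of its underside; z up. Its +y is the way the roller has to go: y -220 to 0 mm is the open infeed, the gateway stands across at y = 0, y 0 to 220 is the bay, its grey walls at x = -106 and 106 and y = 212 mm rising to 60 mm above the bench. Gate posts 14 x 20 mm at x = -103 and 103, 132 mm high.
- rack_lane (a point): Middle of the lane on the deck's top, under the gate line: rack x 25, y 0, z 20 mm. The lane runs the deck's whole length along rack y between two aluminium strips 8 mm high with inner faces at rack x = -30 and 80 mm.
- rack_stop (a point): Centre of the face of the black rubber stop at the lane's far end (rack x 25, y 200, z 45 mm); the face looks to rack -y. A roller touching it has its axis 25 mm before it.
- gate (a joint): Angle (rad) of the gate's first leaf about its pivot: 0 = shut, both leaves in line across the gateway; grows as the fold hinge goes inward (rack +y); end stop 1.45. At angle a the fold is at rack x = -88 + 88 cos a, y = 88 sin a, the second leaf's free edge at x = -88 + 176 cos a, y = 0 (mm). Starts a little ajar; must be folded to 1.25 or more. Light friction (1 N at the fold); it stays where left.
- gate_pivot (a point): Top of the pivot of the first leaf, at its post: rack x -88, y 0, z 122 mm. Both leaves are 88 mm long, 8 mm thick, grey sheet in aluminium frames, 32 to 122 mm above the bench.
- gate_fold (a point): Top end of the fold hinge between the leaves, 122 mm above the bench. From the infeed the leaves make a V with the fold at its bottom. A finger pushing in the V gets the gate only to about 1 rad before the leaves close on it; the rest is done by pressing the second leaf from its other side, towards rack -x.
- gate_edge (a point): Top of the free edge of the second leaf, 122 mm above the bench; it runs in the floor track along the gate line.
- roller: Plain steel conveyor roller with black end caps, 50 mm in diameter, 100 mm long, about 0.35 kg. Lies across the infeed in the lane, its axis along the rack's x. Origin: its middle, on the axis, 45 mm above the bench. Own x = its axis; y and z turn as it rolls. It rolls very easily; it must never go faster than 0.35 m/s.
- paddle: Plain wooden hand paddle standing upright on the bench: a blade block 90 mm (own x) x 32 mm (own y) x 70 mm high, with a grip 34 mm (x) x 16 mm (y) rising in its middle from 70 to 140 mm. Origin: centre of its underside; z up. The two 90 x 70 mm faces (own +y and -y) are for pushing; grip across the 16 mm. About 0.17 kg. It starts on the bench beyond the infeed end.
- jar: Bystander: glass jar with a steel lid, 56 mm in diameter, 75 mm high, near the infeed end. Origin under its centre.
- can: Bystander: grey can, 66 mm in diameter, 100 mm high, beside the bay. Origin under its centre.
- bearing: Bystander: flat steel ring, 46 mm in diameter, 18 mm high, lying on the infeed deck beside the lane. Origin under its centre.
- wrench: Bystander: open-ended wrench lying flat on the bench beyond the rack, along y. Origin near its middle.
- stub: Bystander: short dark steel bar standing upright, 44 mm in diameter, 75 mm high. Origin under its centre.
Mind the look-alikes: they are no part of the job. What is shaped like the roller but blue or yellow is not meant.

How it is judged:
By the outcome, as a careful person would: the job done as asked, in the order asked, and still so for the second after the job is handed in, with the robot touching nothing.
It also fails if it takes over 72 s, if anything falls off the work surface, if the arm or the gripper's body presses on something with over 40 N, if the wrist force passes 120 N, or if a joint passes its speed limit or range.

## Working session

There is one attempt and no reset: what is moved stays moved. The work goes in short steps, Python scripts to look and compute and a tool call to move; the robot and the scene stay as the last step left them, time stands still between calls to the robot, and variables do not carry over. Pictures are saved under pics/ and viewed, and the job is handed in when it is done.

Besides the shell and the picture viewer there is one more tool, called after "Emit:" as a command line: name --argument value ..., lists and objects as JSON in quotes. move_arm: Moves the arm, as the interface text tells. Its arguments: {"type":"object","properties":{"twist":{"type":"array"},"xyz":{"type":"array"},"gripper":{"type":"array"}},"required":["twist","xyz","gripper"]}

```bash
mkdir -p pics; python3 - <<'E'
from bench import status, imaging, ticket, robot
import cv2,numpy as np
s=status.state();print(s)
for n in("side","top"):
    c=imaging.camera(n);cv2.imwrite(f"pics/{n}0.png",c["pixels"][:,:,::-1]);print(n,c["K"].tolist(),np.round(c["cam_to_world"],4).tolist())
    np.savez(f"{n}0.npz",**c)
print(robot.grasp_offset)
E
```

```text
{'time': 0.0, 'joints': array([-9.83407552e-01,  3.85557994e-01,  6.65235416e-03, -4.49294217e-04,
       -1.19403544e+00, -2.58592953e-01]), 'dq': array([-0.00067889, -0.0001437 , -0.00104668,  0.00015001, -0.00063978,
        0.00121621]), 'joint_efforts': array([-2.18412621e-03, -3.90660954e+01,  1.87411255e+01,  4.22020331e+00,
        1.10317284e-02, -2.06816735e-04]), 'position': array([ 0.20162329, -0.59095556,  0.22147651]), 'ee_rot': array([-1.55323615, -0.2574263 ,  0.25821375]), 'wrist_force': array([-0.59283909, -0.04304354, -0.26376527]), 'ft_torque': array([ 0.037863  , -0.04659157, -0.03745354]), 'gripper_width': 1.000620578251967}
side [[473.4548093545836, 0.0, 317.2497252131678], [0.0, 473.4548093545836, 232.00185563494685], [0.0, 0.0, 1.0]] [[-0.7632, -0.4268, 0.4851, -0.0405], [-0.6461, 0.5106, -0.5673, 0.7214], [-0.0055, -0.7464, -0.6655, 0.9125], [0.0, 0.0, 0.0, 1.0]]
top [[511.60290120396263, 0.0, 325.58865157174483], [0.0, 511.60290120396263, 245.84811518491475], [0.0, 0.0, 1.0]] [[0.0254, -0.9933, 0.1131, 0.4008], [-0.9997, -0.0253, 0.0029, 0.0301], [-0.0, -0.1131, -0.9936, 1.2472], [0.0, 0.0, 0.0, 1.0]]
0.0187
```

View pics/top0.png

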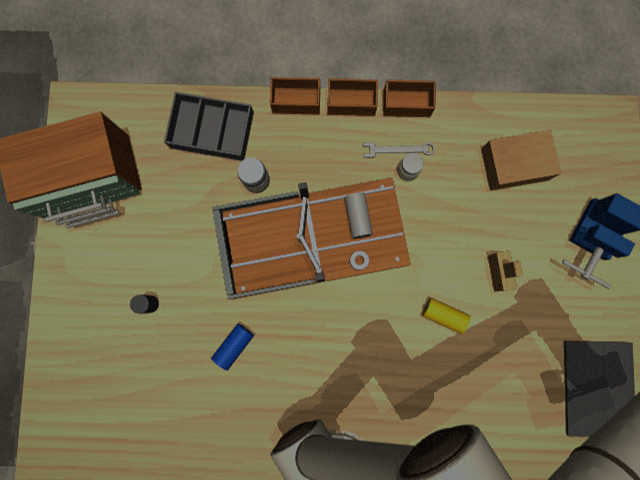

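View pics/side0.png

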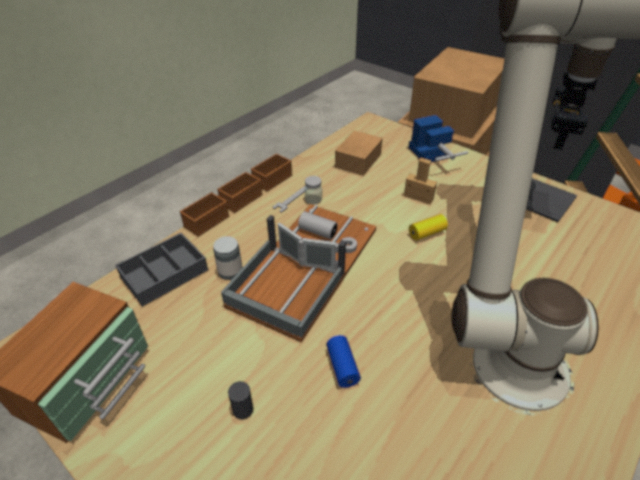

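```bash
python3 - <<'E'
import cv2
im=cv2.imread("pics/top0.png")
cv2.imwrite("pics/z1.png",cv2.resize(im[170:310,205:420],None,fx=3.7,fy=3.7,interpolation=cv2.INTER_CUBIC))
cv2.imwrite("pics/z2.png",cv2.resize(im[235:305,470:540],None,fx=8,fy=8,interpolation=cv2.INTER_CUBIC))
E
```

```text
(no output)
```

View pics/z1.png

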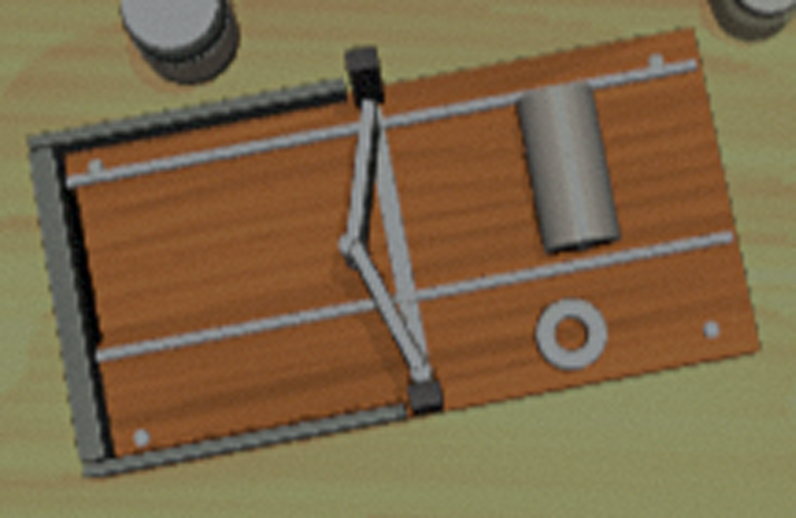

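View pics/z2.png

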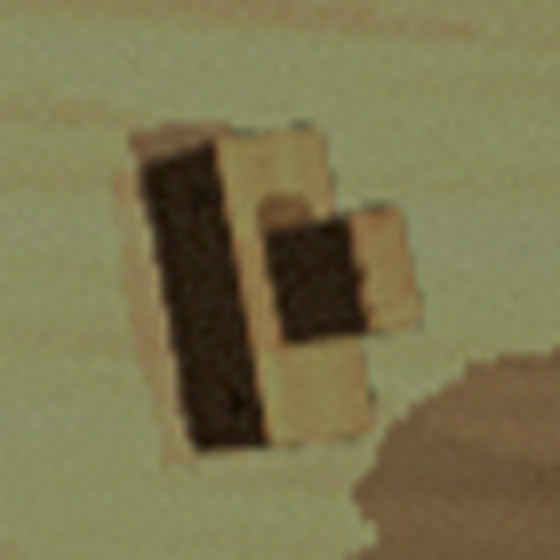

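```bash
cat >h.py <<'E'
import numpy as np,cv2
from scipy.optimize import least_squares
from scipy.spatial.transform import Rotation as R
def load(n): return np.load(n+".npz")
def ray(c,uv,z):
    K=c["K"];T=c["cam_to_world"]
    d=T[:3,:3]@np.linalg.solve(K,[uv[0],uv[1],1]);o=T[:3,3]
    return (o+d*(z-o[2])/d[2])
def proj(c,p):
    T=c["cam_to_world"];q=T[:3,:3].T@(np.array(p)-T[:3,3]);q=c["K"]@q;return q[:2]/q[2]
def z1(x,y): return ((x+.5)/3.7-.5+205,(y+.5)/3.7-.5+170)
def z2(x,y): return ((x+.5)/8-.5+470,(y+.5)/8-.5+235)
E
python3 - <<'E'
from h import *
c=load("top0")
pts=[((694,30),.02,(110,-220)),((760,350),.02,(-110,-220)),((28,140),.06,(110,220)),((88,475),.06,(-110,220)),((362,57),.132,(103,0)),((425,388),.132,(-103,0)),((697,65),.028,(84,-220)),((731,238),.028,(-34,-220))]
W=np.array([ray(c,z1(*p),z)[:2] for p,z,_ in pts]);L=np.array([l for *_,l in pts])/1000
def f(v):
    C,S=np.cos(v[2]),np.sin(v[2]);return ((L@np.array([[C,S],[-S,C]])+v[:2])-W)
r=least_squares(lambda v:f(v).ravel(),[.5,.1,0],loss="soft_l1",f_scale=.002);print(r.x,np.round(f(r.x)*1000,1).tolist())
v=r.x
C,S=np.cos(v[2]),np.sin(v[2]);M=np.array([[C,-S],[S,C]])
def tr(w): return (M.T@(np.array(w)[:2]-v[:2])*1000).round(1)
print("fold",tr(ray(c,z1(350,243),.122)),"edge",tr(ray(c,z1(370,103),.122)),"piv",tr(ray(c,z1(421,370),.122)))
print("stud/bearing",tr(ray(c,z1(572,333),.038)))
for p in[(518,100),(594,85),(615,238),(550,250)]: print("roller",tr(ray(c,z1(*p),.05)))
for p in[(142,185),(195,450),(268,445),(212,145)]: print("pad low?",ray(c,z2(*p),0.07).round(4),ray(c,z2(*p),0.0).round(4))
for p in[(215,140),(320,128),(375,435),(268,445)]: print("blade top",ray(c,z2(*p),0.07).round(4))
for p in[(265,235),(350,215),(358,210),(402,207),(418,325),(367,332),(285,342)]: print("grip top",ray(c,z2(*p),0.14).round(4))
E
```

```text
[0.5608493  0.06701158 0.21162856] [[2.1, 0.3], [-1.6, -0.8], [2.2, 2.3], [-1.9, 4.2], [-0.9, 0.4], [-4.3, 0.3], [2.1, -3.9], [0.9, -5.4]]
fold [-4.5 27. ] edge [77.3 -0.2] piv [-87.3  -0.9]
stud/bearing [ -76.1 -100.2]
roller [ 77.1 -94. ]
roller [  77.7 -144. ]
roller [ -22.4 -137.9]
roller [-22.3 -95.7]
pad low? [ 0.5167 -0.3406  0.07  ] [ 0.5236 -0.3626  0.    ]
pad low? [ 0.4408 -0.355   0.07  ] [ 0.4432 -0.3779  0.    ]
pad low? [ 0.4427 -0.3759  0.07  ] [ 0.4452 -0.4001  0.    ]
pad low? [ 0.5288 -0.3609  0.07  ] [ 0.5364 -0.3842  0.    ]
blade top [ 0.5303 -0.3618  0.07  ]
blade top [ 0.5345 -0.3922  0.07  ]
blade top [ 0.4464 -0.4066  0.07  ]
blade top [ 0.4427 -0.3759  0.07  ]
grip top [ 0.497  -0.3517  0.14  ]
grip top [ 0.5031 -0.3749  0.14  ]
grip top [ 0.5045 -0.3771  0.14  ]
grip top [ 0.5056 -0.389   0.14  ]
grip top [ 0.4737 -0.3928  0.14  ]
grip top [ 0.4714 -0.379   0.14  ]
grip top [ 0.4681 -0.3568  0.14  ]
```

```bash
cat >>h.py <<'E'
V=np.array([.5608,.0670]);A=.2116
M=np.array([[np.cos(A),-np.sin(A)],[np.sin(A),np.cos(A)]])
def tr(w): return (M.T@(np.array(w)[:2]-V)*1000).round(1)
def inv(l): return V+M@np.array(l)/1000
RT=R.from_euler('z',A)*R.from_euler('x',-np.pi/2)
def st():
    from bench import status
    s=status.state();q=R.from_rotvec(s["ee_rot"])
    print("t",round(s["time"],2),"rack",tr(s["position"]),"z",round(s["position"][2]*1000,1),"rot to go(tool deg)",np.degrees((q.inv()*RT).as_rotvec()).round(2),"F",M.T@s["wrist_force"][:2],s["wrist_force"][2].round(1),"w",s["gripper_width"].round(3),"q",s["joints"].round(2))
E
python3 - <<'E'
from h import *
st();c=load("top0")
for n,p,z in[("jar",(412,164),.075),("can",(252,170),.1),("stub",(141,301),.075),("yellow",(446,315),.02)]: print(n,tr(ray(c,p,z)),ray(c,p,z).round(3))
P=np.array([.4887,-.3843]);print("paddle",tr(P),"yaw rel",np.degrees(.161-A))
# cross-check with side cam
s=load("side0")
for l,z in[((-4,27),.122),((103,0),.132),((-103,0),.132),((110,-220),.02),((-110,-220),.02),((25,-118),.045)]: print(l,proj(s,[*inv(l),z]).round())
print("pad",proj(s,[*P,.14]).round())
E
```

```text
Traceback (most recent call last):
  File "h.py", line 21, in st
    print("t",round(s["time"],2),"rack",tr(s["position"]),"z",round(s["position"][2]*1000,1),"rot to go(tool deg)",np.degrees((q.inv()*RT).as_rotvec()).round(2),"F",M.T@s["wrist_force"][:2],s["wrist_force"][2].round(1),"w",s["gripper_width"].round(3),"q",s["joints"].round(2))
                                                                                                                                                                                                                               ^^^^^^^^^^^^^^^^^^^^^^^^
AttributeError: 'float' object has no attribute 'round'
```

```bash
sed -i 's/s\["gripper_width"\].round(3)/round(float(s["gripper_width"]),3)/; s/M.T@s\["wrist_force"\]\[:2\]/(M.T@s["wrist_force"][:2]).round(1)/' h.py
python3 - <<'E'
from h import *
st();c=load("top0")
for n,p,z in[("jar",(412,164),.075),("can",(252,170),.1),("stub",(141,301),.075),("yellow",(446,315),.02)]: print(n,tr(ray(c,p,z)),ray(c,p,z).round(3))
P=np.array([.4887,-.3843]);print("paddle",tr(P),"yaw rel",np.degrees(.161-A))
# cross-check with side cam
s=load("side0")
for l,z in[((-4,27),.122),((103,0),.132),((-103,0),.132),((110,-220),.02),((-110,-220),.02),((25,-118),.045)]: print(l,proj(s,[*inv(l),z]).round())
print("pad",proj(s,[*P,.14]).round())
E
```

```text
t 0.1 rack [-489.3 -567.9] z 221.5 rot to go(tool deg) [-0.11  6.7  -0.01] F [ 0.8 -0.1] 0.3 w 1.001 q [-0.98  0.39  0.01 -0.   -1.19 -0.26]
jar [ 119.5 -262.4] [ 0.733 -0.164  0.075]
can [167.6 107. ] [0.702 0.207 0.1  ]
stub [-79.5 409.5] [0.397 0.451 0.075]
yellow [-242.6 -279. ] [ 0.382 -0.257  0.02 ]
paddle [-165.3 -426.1] yaw rel -2.899166443361966
(-4, 27) [301. 239.]
(103, 0) [270. 216.]
(-103, 0) [342. 242.]
(110, -220) [309. 203.]
(-110, -220) [376. 225.]
(25, -118) [318. 225.]
pad [424. 160.]
```

Emit:
move_arm --twist '[[0,6.7,0],[0,0,0],[0,0,0],[0,0,0],[0,0,0]]' --xyz '[[0,0,0],[0.032,0,0.036],[0.032,0,0.036],[0.032,0,0.036],[0.032,0,0.036]]' --gripper '[1,1,1,1,1]'

```text
time: 0.6
position: [0.297, -0.422, 0.2221]
ee_rot: [-1.564, -0.165, 0.166]
wrist_force: [0.7, -0.6, -0.2]
gripper_width: 0.627
```

Emit:
move_arm --twist '[[0,0,0],[0,0,0],[0,0,0],[0,0,0],[0,0,0]]' --xyz '[[0.032,0,0.036],[0.032,0,0.036],[0.032,0,0.036],[0.032,0,0.036],[0.032,0,0.036]]' --gripper '[1,1,1,1,1]'

```text
time: 1.1
position: [0.4156, -0.2122, 0.2225]
ee_rot: [-1.564, -0.166, 0.166]
wrist_force: [1.5, -0.8, 0.0]
gripper_width: 0.172
```

```bash
python3 -c "
from h import *
st()"
```

```text
t 1.1 rack [-200.6 -242.5] z 222.5 rot to go(tool deg) [-0.01  0.02 -0.  ] F [ 1.3 -1.1] 0.0 w 0.172 q [-0.12  0.11 -0.36 -0.   -1.1  -1.24]
```

Emit:
move_arm --twist '[[0,0,0],[0,0,0],[0,0,0],[0,0,0],[0,0,0]]' --xyz '[[0.033,0,0.035],[0.033,0,0.035],[0.033,0,0.035],[0.033,0,0.035],[0.033,0,0.035]]' --gripper '[1,1,1,1,1]'

```text
time: 1.6
position: [0.5402, -0.0064, 0.2223]
ee_rot: [-1.564, -0.166, 0.167]
wrist_force: [1.3, -0.5, 0.7]
gripper_width: 0.001
```

Emit:
move_arm --twist '[[0,0,0],[0,0,0],[0,0,0],[0,0,0],[0,0,0]]' --xyz '[[0.032,0.01,0.033],[0,0.045,0],[0,0.045,0],[0,0.035,0],[0,0,0]]' --gripper '[1,1,1,1,1]'

```text
time: 2.1
position: [0.5598, 0.0297, 0.0821]
ee_rot: [-1.566, -0.156, 0.176]
wrist_force: [0.2, -0.3, 0.2]
gripper_width: 0.006
```

```bash
python3 -c "
from h import *
st()
from bench import imaging
for n in('top','side'):
  c=imaging.camera(n);cv2.imwrite('pics/%s1.png'%n,c['pixels'][:,:,::-1])
"
```

```text
t 2.1 rack [ -8.8 -36.3] z 82.1 rot to go(tool deg) [ 0.02 -0.04 -0.73] F [ 0.1 -0.4] 0.2 w 0.006 q [ 0.34  0.42 -0.32 -0.   -0.84 -1.7 ]
```

View pics/side1.png

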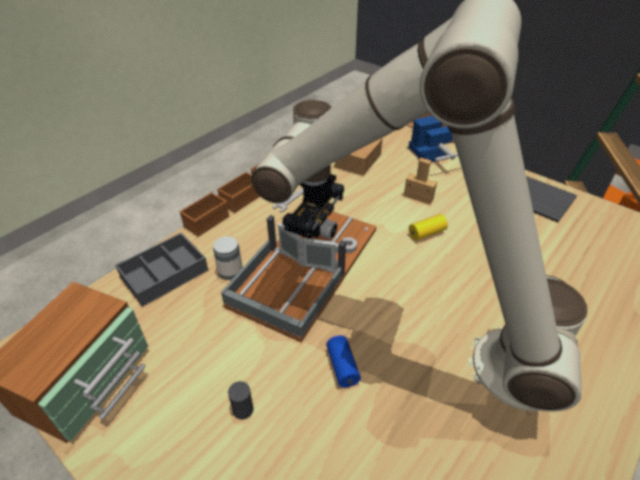

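Emit:
move_arm --twist '[[0,0,0],[0,0,0],[0,0,0],[0,0,0],[0,0,0]]' --xyz '[[0,0,0.018],[0,0,0.018],[-0.003,0,0.008],[-0.003,0,0.008],[-0.004,0,0.007]]' --gripper '[1,1,1,1,1]'

```text
time: 2.7
position: [0.5432, 0.0868, 0.0894]
ee_rot: [-1.564, -0.17, 0.163]
wrist_force: [3.2, -1.4, 0.8]
gripper_width: 0.008
```

Emit:
move_arm --twist '[[0,0,0],[0,0,0],[0,0,0],[0,0,0],[0,0,0]]' --xyz '[[-0.004,0,0.005],[-0.005,0,0.004],[-0.005,0,0.003],[-0.005,0,0.003],[0,0,0]]' --gripper '[1,1,1,1,1]'

```text
time: 3.2
position: [0.5185, 0.0966, 0.0871]
ee_rot: [-1.565, -0.164, 0.168]
wrist_force: [0.1, -1.0, -1.0]
gripper_width: 0.005
```

```bash
python3 -c "
from h import *
st()
from bench import imaging
for n in('top','side'):
  c=imaging.camera(n);cv2.imwrite('pics/%s2.png'%n,cv2.resize(c['pixels'][150:350,200:460,::-1],None,fx=3,fy=3))
"
```

```text
t 3.2 rack [-35.1  37.8] z 87.1 rot to go(tool deg) [ 0.01  0.01 -0.16] F [-0.1 -1.1] -1.0 w 0.005 q [ 0.49  0.37 -0.41 -0.   -0.8  -1.85]
```

View pics/side2.png

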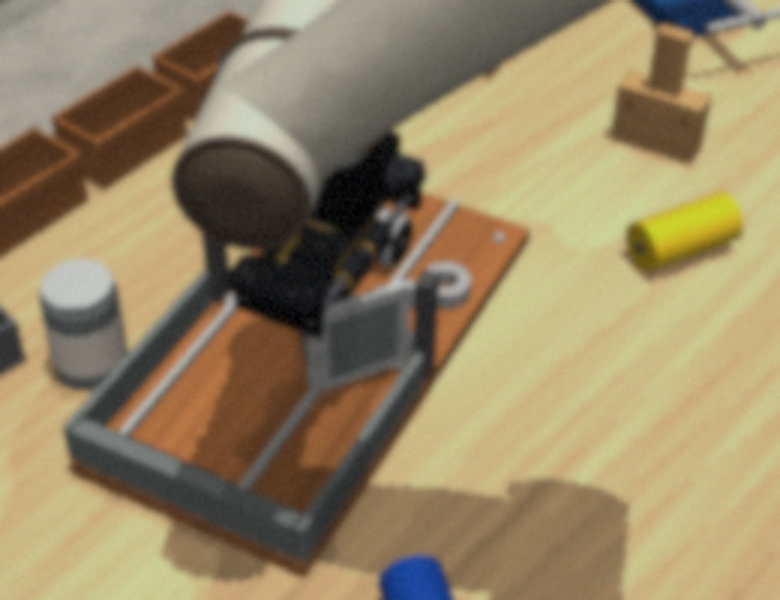

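View pics/top2.png

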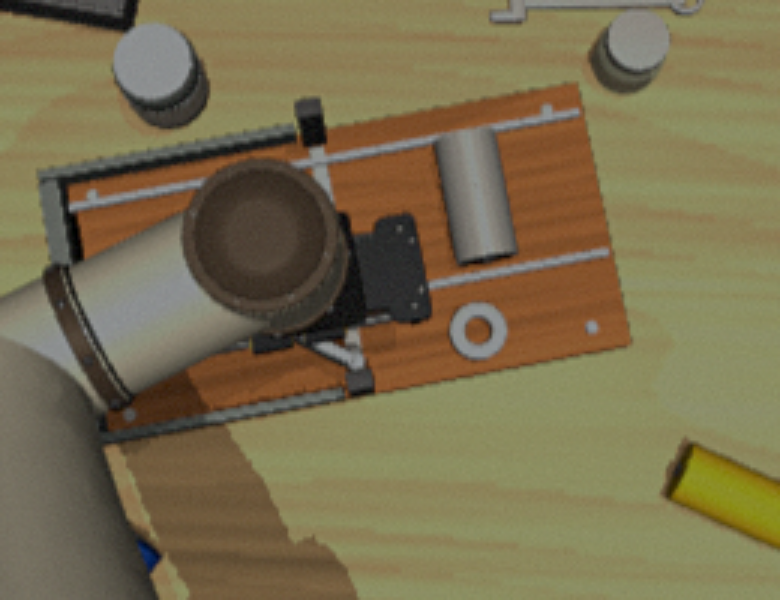

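Emit:
move_arm --twist '[[0,0,0],[0,0,0],[0,0,0],[0,0,0],[0,0,0]]' --xyz '[[-0.006,0,0.003],[0,0,0],[0.008,0,-0.014],[0.005,-0.04,-0.005],[0.01,-0.05,0]]' --gripper '[1,1,1,1,1]'

```text
time: 3.8
position: [0.5373, 0.0832, 0.175]
ee_rot: [-1.567, -0.158, 0.173]
wrist_force: [2.3, 0.5, 0.6]
gripper_width: 0.005
```

Emit:
move_arm --twist '[[0,0,0],[0,0,0],[0,0,0],[0,0,0],[0,0,0]]' --xyz '[[0.04,0,0.018],[0.035,0,0.018],[0,0.04,0],[0,0.04,0],[0,0.005,0]]' --gripper '[1,1,1,1,1]'

```text
time: 4.3
position: [0.6012, 0.1342, 0.0858]
ee_rot: [-1.567, -0.155, 0.176]
wrist_force: [0.2, -0.8, -0.7]
gripper_width: 0.003
```

```bash
python3 -c "
from h import *
st()
from bench import imaging
for n in('top','side'):
  c=imaging.camera(n);cv2.imwrite('pics/%s3.png'%n,cv2.resize(c['pixels'][150:350,200:460,::-1],None,fx=3,fy=3))
"
```

```text
t 4.3 rack [53.6 57.2] z 85.8 rot to go(tool deg) [ 0.09 -0.06 -0.77] F [ 0.  -0.8] -0.7 w 0.003 q [ 0.48  0.5  -0.18 -0.   -0.91 -1.84]
```

View pics/side3.png

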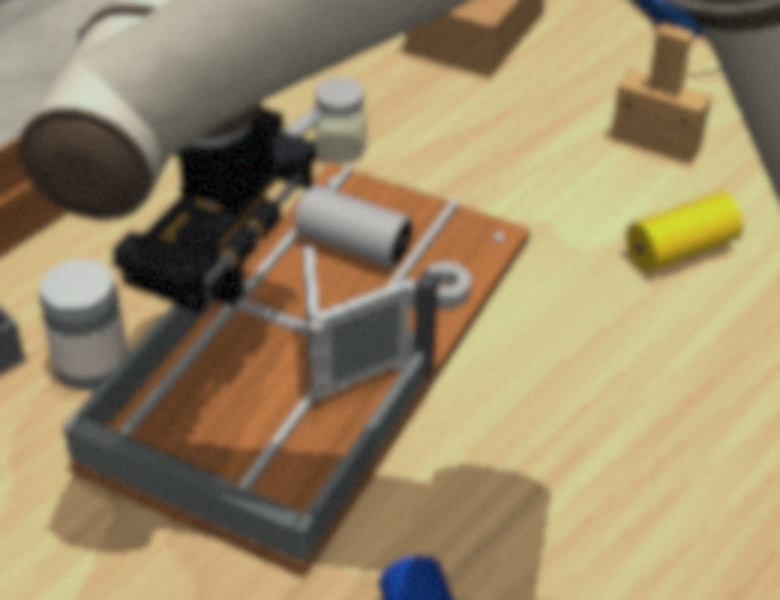

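Emit:
move_arm --twist '[[0,0,0],[0,0,0],[0,0,0],[0,0,0],[0,0,0]]' --xyz '[[-0.025,0,-0.002],[-0.025,0,-0.002],[-0.015,0,-0.002],[-0.012,0,0],[-0.01,0,0]]' --gripper '[1,1,1,1,1]'

```text
time: 4.9
position: [0.523, 0.1123, 0.094]
ee_rot: [-1.563, -0.171, 0.163]
wrist_force: [0.1, 1.0, 0.8]
gripper_width: 0.006
```

Emit:
move_arm --twist '[[0,0,0],[0,0,0],[0,0,0],[0,0,0],[0,0,0]]' --xyz '[[-0.008,0,0],[-0.006,0,0],[-0.004,0,0],[0,0,0],[0,0,0]]' --gripper '[1,1,1,1,1]'

```text
time: 5.4
position: [0.5042, 0.1075, 0.0913]
ee_rot: [-1.565, -0.165, 0.167]
wrist_force: [0.1, 0.2, 0.1]
gripper_width: 0.003
```

```bash
python3 -c "
from h import *
st()
from bench import imaging
for n in('top','side'):
  c=imaging.camera(n);cv2.imwrite('pics/%s4.png'%n,cv2.resize(c['pixels'][150:350,200:460,::-1],None,fx=3,fy=3))
"
```

```text
t 5.4 rack [-46.8  51.5] z 91.3 rot to go(tool deg) [ 0.03  0.01 -0.06] F [0.1 0.2] 0.1 w 0.003 q [ 0.53  0.34 -0.43  0.   -0.8  -1.88]
```

View pics/side4.png

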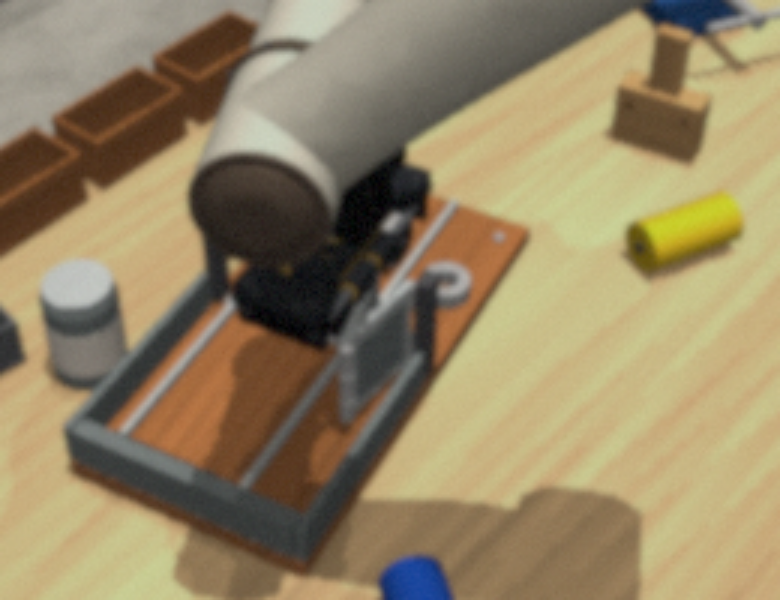

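Emit:
move_arm --twist '[[0,0,0],[0,0,0],[0,0,0],[0,0,0]]' --xyz '[[-0.004,0,0],[-0.004,0,0],[-0.002,0,0],[0,0,0]]' --gripper '[1,1,1,1]'

```text
time: 5.9
position: [0.4955, 0.1062, 0.0919]
ee_rot: [-1.563, -0.169, 0.165]
wrist_force: [4.7, 0.7, -2.8]
gripper_width: 0.005
```

Emit:
move_arm --twist '[[0,0,0],[0,0,0],[0,0,0]]' --xyz '[[-0.002,0,0],[-0.001,0,0],[0,0,0]]' --gripper '[1,1,1]'

```text
time: 6.2
position: [0.4952, 0.1065, 0.0925]
ee_rot: [-1.562, -0.174, 0.161]
wrist_force: [9.3, 1.0, -5.3]
gripper_width: 0.005
```

```bash
python3 -c "
from h import *
st()"
```

```text
t 6.2 rack [-55.8  52.4] z 92.5 rot to go(tool deg) [-0.07  0.1   0.49] F [ 9.3 -1. ] -5.3 w 0.005 q [ 0.53  0.32 -0.46  0.   -0.78 -1.89]
```

Emit:
move_arm --twist '[[0,0,0],[0,0,0],[0,0,0],[0,0,0],[0,0,0]]' --xyz '[[0.02,0,0],[0.005,-0.04,0],[0,-0.05,0],[-0.008,-0.04,-0.02],[-0.012,0,-0.046]]' --gripper '[1,1,1,1,0]'

```text
time: 6.7
position: [0.5133, 0.0432, 0.2278]
ee_rot: [-1.562, -0.179, 0.162]
wrist_force: [0.9, 0.2, 1.4]
gripper_width: 0.04
```

Emit:
move_arm --twist '[[0,0,0],[0,0,0],[0,0,0],[0,0,0],[0,0,0]]' --xyz '[[-0.012,0,-0.046],[-0.012,0,-0.046],[-0.012,0,-0.046],[-0.012,0,-0.046],[-0.012,0,-0.046]]' --gripper '[0,0,0,0,0]'

```text
time: 7.2
position: [0.4985, -0.1975, 0.2215]
ee_rot: [-1.563, -0.165, 0.168]
wrist_force: [0.9, -0.5, 1.1]
gripper_width: 0.466
```

```bash
python3 -c "
from h import *
st()
from bench import imaging
for n in('top','side'):
  c=imaging.camera(n);np.savez(n+'5.npz',**c);cv2.imwrite('pics/%s5.png'%n,cv2.resize(c['pixels'][150:350,200:460,::-1],None,fx=3,fy=3))
"
```

```text
t 7.2 rack [-116.4 -245.5] z 221.5 rot to go(tool deg) [-0.07  0.01 -0.12] F [ 0.8 -0.7] 1.1 w 0.466 q [-0.07  0.24 -0.21 -0.   -1.13 -1.28]
```

View pics/top5.png

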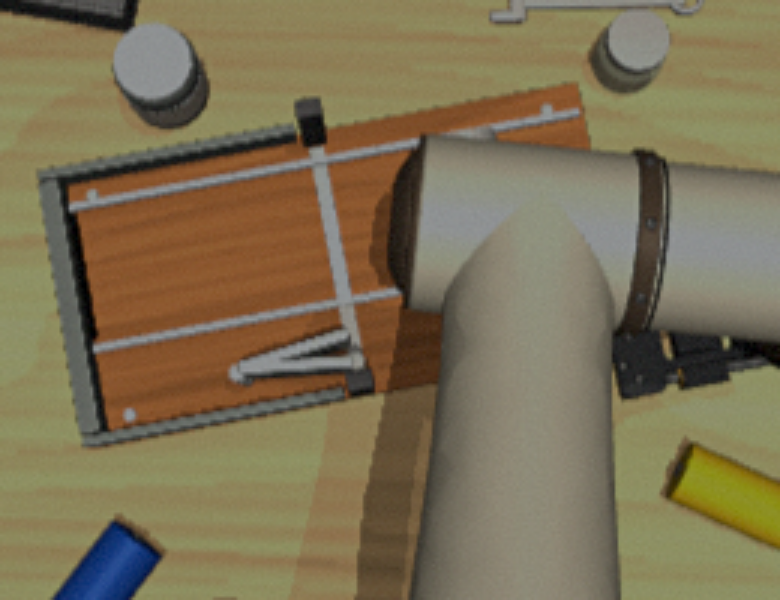

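View pics/side5.png

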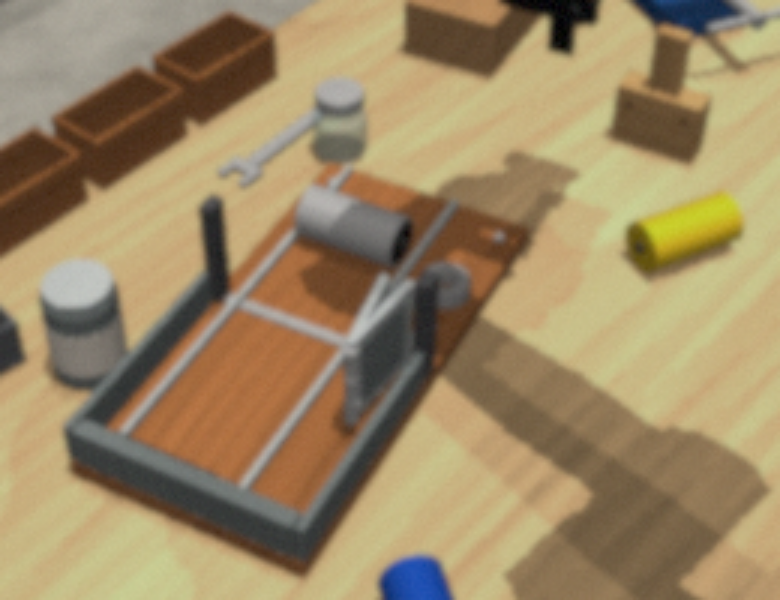

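```bash
python3 -c "
from h import *
c=load('top5')
for p in[(238,372),(345,337),(356,361)]:
  print(tr(ray(c,(200+(p[0]+.5)/3-.5,150+(p[1]+.5)/3-.5),.122)))"
```

```text
[-79.9  86. ]
[-69.1   4.2]
[-88.   -0.5]
```

Emit:
move_arm --twist '[[0,2.9,0],[0,0,0],[0,0,0],[0,0,0],[0,0,0]]' --xyz '[[0,0,0],[-0.01,0,-0.046],[-0.01,0,-0.046],[-0.01,0,-0.046],[-0.01,0,-0.044]]' --gripper '[0,0,0,0,0]'

```text
time: 7.8
position: [0.489, -0.3825, 0.2212]
ee_rot: [-1.565, -0.126, 0.129]
wrist_force: [1.1, 0.8, -0.1]
gripper_width: 0.969
```

Emit:
move_arm --twist '[[0,0,0],[0,0,0]]' --xyz '[[0,0,0],[0,0,0]]' --gripper '[0,0]'

```text
time: 8.0
position: [0.4889, -0.3819, 0.2205]
ee_rot: [-1.565, -0.123, 0.127]
wrist_force: [0.3, 0.2, 0.5]
gripper_width: 1.002
```

```bash
python3 -c "
from h import *
st()
from bench import status
s=status.state();q=R.from_rotvec(s['ee_rot']);print(q.inv().apply([.4887-s['position'][0],.3843*-1-s['position'][1],.092-s['position'][2]]).round(4))"
```

```text
t 8.0 rack [-164.6 -423.8] z 220.5 rot to go(tool deg) [-0.14 -3.   -0.13] F [0.3 0.1] 0.5 w 1.002 q [-0.4   0.38 -0.   -0.   -1.19 -1.01]
[-0.0002  0.1285 -0.0027]
```

Emit:
move_arm --twist '[[0,0,0],[0,0,0],[0,0,0],[0,0,0],[0,0,0]]' --xyz '[[0,0.04,-0.002],[0,0.04,0],[0,0.035,0],[0,0.014,0],[0,0,0]]' --gripper '[0,0,0,0,0]'

```text
time: 8.5
position: [0.4893, -0.3821, 0.0909]
ee_rot: [-1.564, -0.124, 0.131]
wrist_force: [-0.2, 0.3, 0.7]
gripper_width: 0.999
```

```bash
python3 -c "
from h import *
st()
from bench import imaging
for n in('top','side'):
  c=imaging.camera(n);np.savez(n+'6.npz',**c);cv2.imwrite('pics/%s6.png'%n,cv2.resize(c['pixels'][100:300,340:600,::-1],None,fx=3,fy=3))
"
```

```text
t 8.5 rack [-164.3 -424.1] z 90.9 rot to go(tool deg) [-0.17 -2.8  -0.23] F [-0.2  0.3] 0.7 w 0.999 q [-0.4   0.5  -0.17 -0.   -0.91 -1.  ]
```

View pics/side6.png

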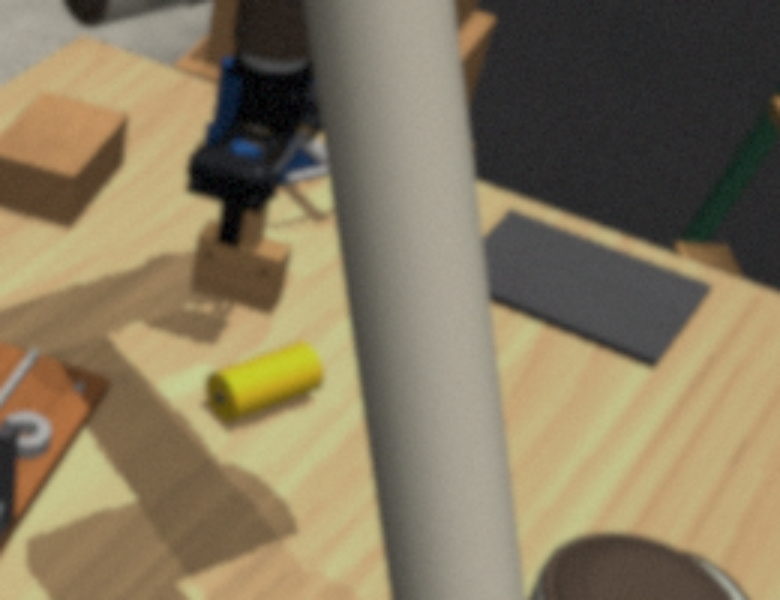

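Emit:
move_arm --twist '[[0,0,0],[0,0,0],[0,0,0],[0,0,0],[0,0,0]]' --xyz '[[0,0,0],[0,0,0],[0,0,0],[0,0,0],[0,0,0]]' --gripper '[1,1,1,1,1]'

```text
time: 9.1
position: [0.4902, -0.3841, 0.0929]
ee_rot: [-1.567, -0.127, 0.126]
wrist_force: [-0.0, 0.6, 0.9]
gripper_width: 0.628
```

Emit:
move_arm --twist '[[0,0,0],[0,0,0],[0,0,0],[0,0,0],[0,0,0]]' --xyz '[[0,0,0],[0,0,0],[0,0,0],[0,0,0],[0,0,0]]' --gripper '[1,1,1,1,1]'

```text
time: 9.6
position: [0.4901, -0.3839, 0.0925]
ee_rot: [-1.567, -0.126, 0.127]
wrist_force: [-1.1, -1.9, -0.4]
gripper_width: 0.18
```

Emit:
move_arm --twist '[[0,0,0],[0,0,0],[0,-2.9,0],[0,0,0],[0,0,0]]' --xyz '[[0,0,0],[0,-0.02,0],[0,-0.025,0],[0,-0.025,0],[0,0,0]]' --gripper '[1,1,1,1,1]'

```text
time: 10.1
position: [0.4921, -0.3852, 0.1664]
ee_rot: [-1.569, -0.172, 0.162]
wrist_force: [0.6, 0.2, -1.7]
gripper_width: 0.185
```

```bash
python3 -c "
from h import *
st()
from bench import imaging
for n in('top','side'):
  c=imaging.camera(n);np.savez(n+'7.npz',**c);cv2.imwrite('pics/%s7.png'%n,cv2.resize(c['pixels'][100:300,340:600,::-1],None,fx=3,fy=3))
"
```

```text
t 10.1 rack [-162.1 -427.7] z 166.4 rot to go(tool deg) [0.3  0.05 0.32] F [0.7 0. ] -1.7 w 0.185 q [-0.4   0.42 -0.08  0.   -1.06 -0.95]
```

View pics/side7.png

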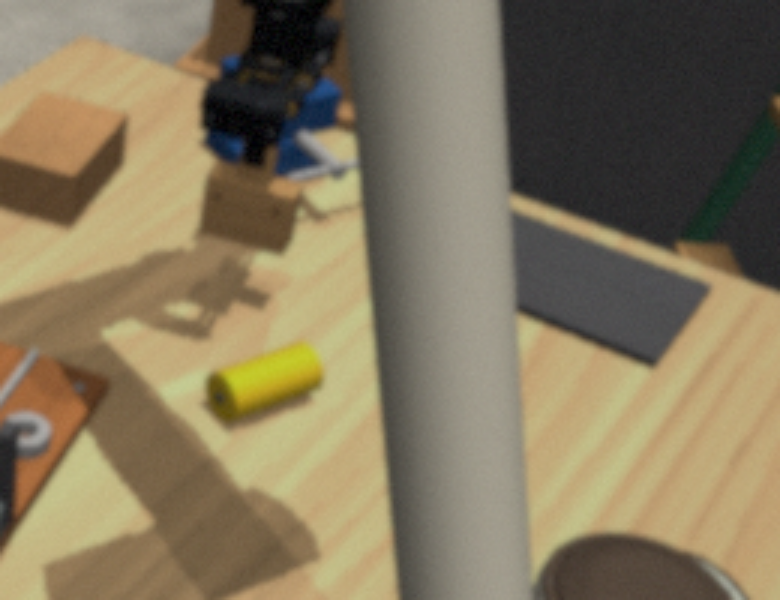

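Emit:
move_arm --twist '[[0,0,0],[0,0,0],[0,0,0],[0,0,0],[0,0,0]]' --xyz '[[0.02,0,0.025],[0.028,0,0.035],[0.028,0,0.035],[0.028,0,0.035],[0.028,0,0.035]]' --gripper '[1,1,1,1,1]'

```text
time: 10.7
position: [0.5838, -0.193, 0.1603]
ee_rot: [-1.563, -0.163, 0.169]
wrist_force: [1.2, -1.0, -1.8]
gripper_width: 0.183
```

Emit:
move_arm --twist '[[0,0,0],[0,0,0],[0,0,0],[0,0,0],[0,0,0]]' --xyz '[[0.028,0,0.035],[0.02,0,0.025],[0.008,0,0.011],[0,0,0],[0,0,0]]' --gripper '[1,1,1,1,1]'

```text
time: 11.2
position: [0.6233, -0.1141, 0.1612]
ee_rot: [-1.564, -0.164, 0.168]
wrist_force: [-0.6, -0.0, -3.0]
gripper_width: 0.18
```

```bash
python3 -c "
from h import *
st()
from bench import imaging
for n in('top','side'):
  c=imaging.camera(n);np.savez(n+'8.npz',**c);cv2.imwrite('pics/%s8.png'%n,cv2.resize(c['pixels'][130:330,220:480,::-1],None,fx=3,fy=3))
"
```

```text
t 11.2 rack [  23.1 -190.2] z 161.2 rot to go(tool deg) [-0.03 -0.   -0.17] F [-0.6  0.1] -3.0 w 0.18 q [ 0.07  0.45 -0.05 -0.   -1.07 -1.43]
```

View pics/side8.png

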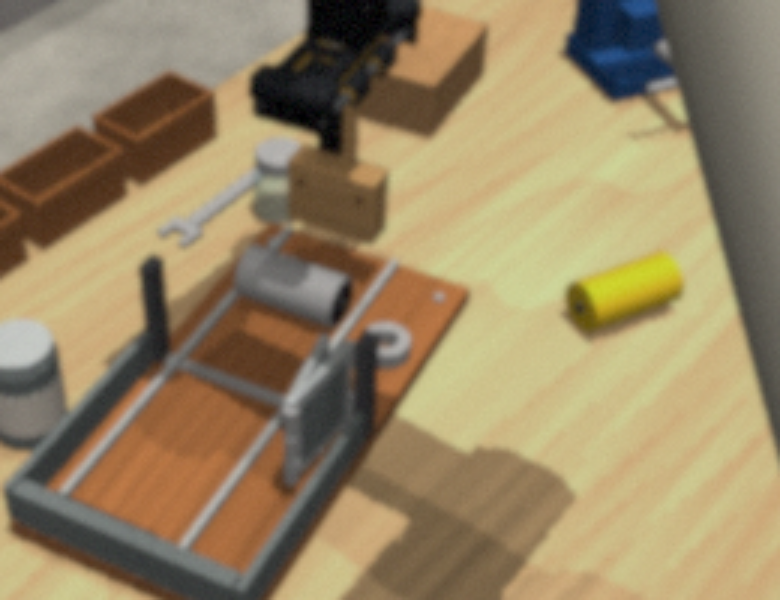

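View pics/top8.png

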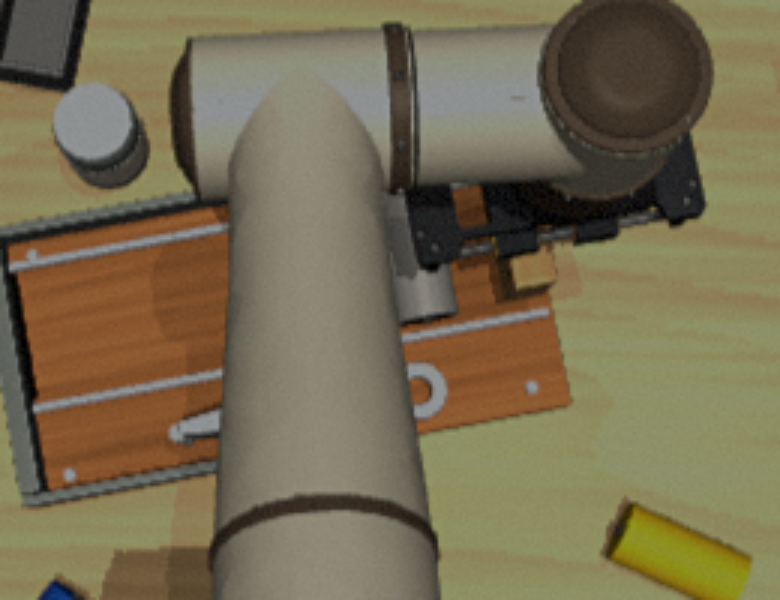

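Emit:
move_arm --twist '[[0,0,0],[0,0,0],[0,0,0],[0,0,0],[0,0,0]]' --xyz '[[0.003,0.02,0],[0,0.017,0],[0,0,0.01],[0,0,0.008],[0,0,0.006]]' --gripper '[1,1,1,1,1]'

```text
time: 11.8
position: [0.6226, -0.0892, 0.1269]
ee_rot: [-1.565, -0.168, 0.165]
wrist_force: [0.1, -1.1, -2.1]
gripper_width: 0.183
```

Emit:
move_arm --twist '[[0,0,0],[0,0,0],[0,0,0],[0,0,0],[0,0,0]]' --xyz '[[0,0,0.006],[0,0,0.006],[0,0,0.008],[0,0,0.01],[0,0,0.01]]' --gripper '[1,1,1,1,1]'

```text
time: 12.3
position: [0.6135, -0.0496, 0.1255]
ee_rot: [-1.564, -0.166, 0.166]
wrist_force: [-0.8, -0.1, -1.4]
gripper_width: 0.176
```

```bash
python3 -c "
from h import *
st()
from bench import imaging
for n in('side',):
  c=imaging.camera(n);np.savez(n+'9.npz',**c);cv2.imwrite('pics/%s9.png'%n,cv2.resize(c['pixels'][130:330,220:480,::-1],None,fx=3,fy=3))
"
```

```text
t 12.3 rack [  27.1 -125. ] z 125.5 rot to go(tool deg) [-0.01  0.01 -0.01] F [-0.9  0.1] -1.4 w 0.176 q [ 0.18  0.45 -0.15 -0.   -0.97 -1.54]
```

View pics/side9.png

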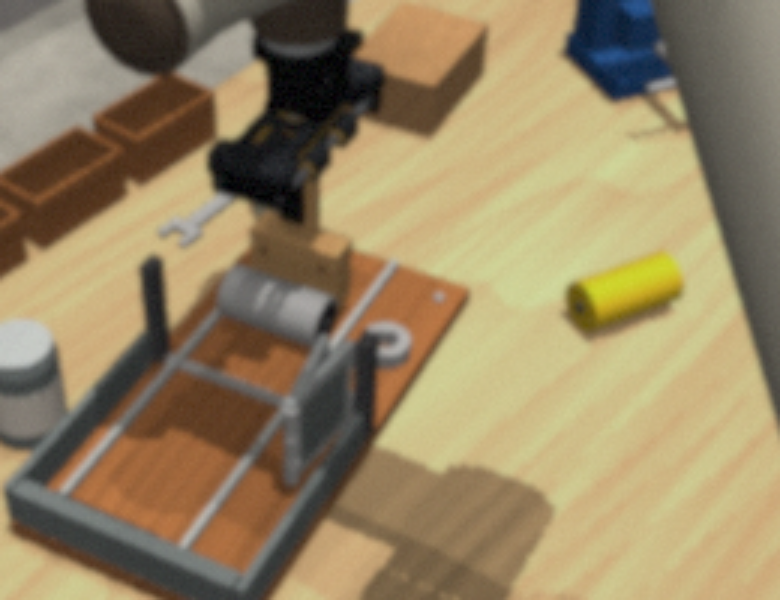

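Emit:
move_arm --twist '[[0,0,0],[0,0,0],[0,0,0],[0,0,0],[0,0,0]]' --xyz '[[0,0,0.01],[0,0,0.012],[0,0,0.012],[0,0,0.012],[0,0,0.012]]' --gripper '[1,1,1,1,1]'

```text
time: 12.85
position: [0.6014, 0.0074, 0.1256]
ee_rot: [-1.564, -0.166, 0.166]
wrist_force: [0.8, -0.8, -1.9]
gripper_width: 0.181
```

Emit:
move_arm --twist '[[0,0,0],[0,0,0],[0,0,0],[0,0,0],[0,0,0]]' --xyz '[[0,0,0.012],[0,0,0.012],[0,0,0.012],[0,0,0.012],[0,0,0.012]]' --gripper '[1,1,1,1,1]'

```text
time: 13.35
position: [0.5888, 0.0658, 0.1256]
ee_rot: [-1.564, -0.166, 0.166]
wrist_force: [0.3, -0.1, -1.4]
gripper_width: 0.182
```

```bash
python3 -c "
from h import *
st()
from bench import imaging
for n in('side',):
  c=imaging.camera(n);np.savez(n+'10.npz',**c);cv2.imwrite('pics/%s10.png'%n,cv2.resize(c['pixels'][130:330,220:480,::-1],None,fx=3,fy=3))
"
```

```text
t 13.35 rack [27.1 -7. ] z 125.6 rot to go(tool deg) [0.   0.02 0.  ] F [ 0.3 -0.2] -1.4 w 0.182 q [ 0.38  0.41 -0.21  0.   -0.95 -1.74]
```

View pics/side10.png

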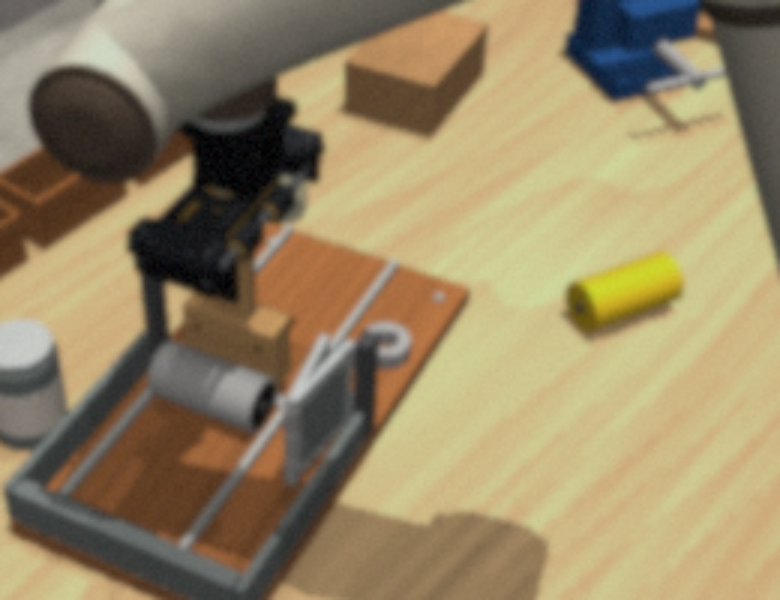

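Emit:
move_arm --twist '[[0,0,0],[0,0,0],[0,0,0],[0,0,0],[0,0,0]]' --xyz '[[0,0,0.012],[0,0,0.012],[0,0,0.012],[0,0,0.012],[0,0,0.012]]' --gripper '[1,1,1,1,1]'

```text
time: 13.9
position: [0.5762, 0.1245, 0.1256]
ee_rot: [-1.564, -0.166, 0.166]
wrist_force: [-0.5, -0.5, -2.2]
gripper_width: 0.187
```

Emit:
move_arm --twist '[[0,0,0],[0,0,0],[0,0,0],[0,0,0],[0,0,0]]' --xyz '[[0,0,0.012],[0,0,0.012],[0,0,0.01],[0,0,0.01],[0,0,0.01]]' --gripper '[1,1,1,1,1]'

```text
time: 14.4
position: [0.5648, 0.1771, 0.1255]
ee_rot: [-1.564, -0.166, 0.166]
wrist_force: [-0.2, -0.3, -1.4]
gripper_width: 0.18
```

```bash
python3 -c "
from h import *
st()"
```

```text
t 14.4 rack [ 27.1 106.8] z 125.5 rot to go(tool deg) [-0.    0.01 -0.  ] F [-0.3 -0.3] -1.4 w 0.18 q [ 0.58  0.41 -0.21 -0.   -0.95 -1.94]
```

Emit:
move_arm --twist '[[0,0,0],[0,0,0],[0,0,0],[0,0,0],[0,0,0]]' --xyz '[[0,0,0.007],[0,0,0.006],[0,0,0.005],[0,0,0.004],[0,0,0]]' --gripper '[1,1,1,1,1]'

```text
time: 14.9
position: [0.5604, 0.1982, 0.1256]
ee_rot: [-1.564, -0.167, 0.167]
wrist_force: [0.9, -0.1, -1.2]
gripper_width: 0.182
```

```bash
python3 -c "
from h import *
st()
from bench import imaging
for n in('side','top'):
  c=imaging.camera(n);np.savez(n+'11.npz',**c);cv2.imwrite('pics/%s11.png'%n,cv2.resize(c['pixels'][170:350,190:430,::-1],None,fx=3,fy=3))
"
```

```text
t 14.9 rack [ 27.1 128.3] z 125.6 rot to go(tool deg) [-0.    0.04  0.  ] F [ 0.8 -0.3] -1.2 w 0.182 q [ 0.61  0.42 -0.2   0.   -0.95 -1.97]
```

View pics/side11.png

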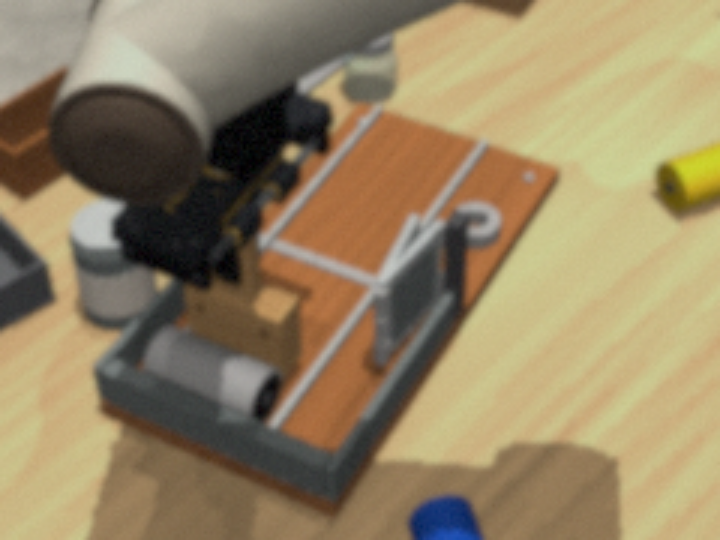

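View pics/top11.png

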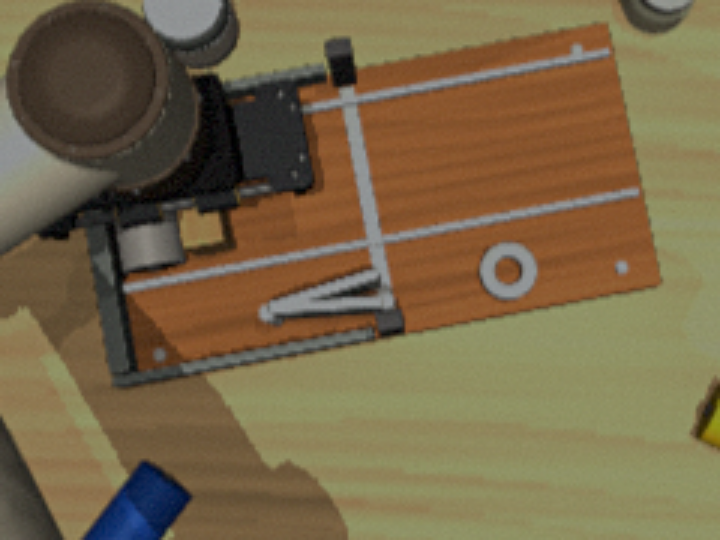

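Emit:
move_arm --twist '[[0,0,0],[0,0,0],[0,0,0],[0,0,0],[0,0,0]]' --xyz '[[0,0,0.002],[0,0,0.002],[0,0,0.001],[0,0,0.001],[0,0,0]]' --gripper '[1,1,1,1,1]'

```text
time: 15.5
position: [0.5592, 0.2038, 0.1256]
ee_rot: [-1.564, -0.166, 0.166]
wrist_force: [-0.9, 0.4, -1.9]
gripper_width: 0.178
```

```bash
python3 -c "
from h import *
st()"
```

```text
t 15.5 rack [ 27.1 134.1] z 125.6 rot to go(tool deg) [-0.    0.02  0.  ] F [-0.8  0.5] -1.9 w 0.178 q [ 0.62  0.42 -0.2   0.   -0.95 -1.98]
```

Emit:
move_arm --twist '[[0,0,0],[0,0,0],[0,0,0],[0,0,0],[0,0,0]]' --xyz '[[0,0,0.001],[0,0,0.001],[0,0,0.001],[0,0,0.001],[0,0,0]]' --gripper '[1,1,1,1,1]'

```text
time: 16.0
position: [0.5587, 0.2056, 0.1257]
ee_rot: [-1.568, -0.166, 0.167]
wrist_force: [2.9, -7.1, -2.6]
gripper_width: 0.187
```

```bash
python3 -c "
from h import *
st()"
```

```text
t 16.0 rack [ 27.1 136. ] z 125.7 rot to go(tool deg) [ 0.21  0.04 -0.06] F [ 1.4 -7.5] -2.6 w 0.187 q [ 0.63  0.42 -0.2   0.   -0.95 -1.99]
```

Emit:
move_arm --twist '[[0,0,0],[0,0,0],[0,0,0],[0,0,0],[0,0,0]]' --xyz '[[0,0,-0.001],[0,0,-0.001],[0,0,-0.001],[0,0,-0.003],[0,0,-0.01]]' --gripper '[1,1,1,1,1]'

```text
time: 16.5
position: [0.5617, 0.1928, 0.1256]
ee_rot: [-1.563, -0.168, 0.167]
wrist_force: [-0.3, -0.3, -2.5]
gripper_width: 0.182
```

Emit:
move_arm --twist '[[0,0,0],[0,0,0],[0,0,0],[0,0,0],[0,0,0]]' --xyz '[[0,0,-0.03],[0,0,-0.045],[0,0,-0.045],[0,0,-0.045],[0,0,-0.045]]' --gripper '[1,1,1,1,1]'

```text
time: 17.0
position: [0.606, -0.0152, 0.1257]
ee_rot: [-1.564, -0.167, 0.166]
wrist_force: [0.8, 0.4, -2.3]
gripper_width: 0.182
```

```bash
python3 -c "
from h import *
st()
from bench import imaging
for n in('side','top'):
  c=imaging.camera(n);np.savez(n+'12.npz',**c);cv2.imwrite('pics/%s12.png'%n,cv2.resize(c['pixels'][170:350,190:430,::-1],None,fx=3,fy=3))
"
```

```text
t 17.0 rack [ 26.9 -89.9] z 125.7 rot to go(tool deg) [-0.02  0.03  0.03] F [0.8 0.2] -2.3 w 0.182 q [ 0.24  0.44 -0.17 -0.   -0.96 -1.6 ]
```

View pics/side12.png

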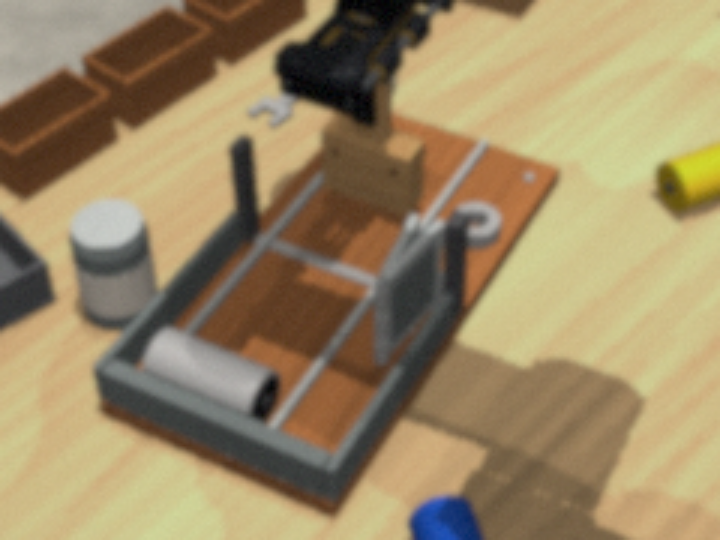

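View pics/top12.png

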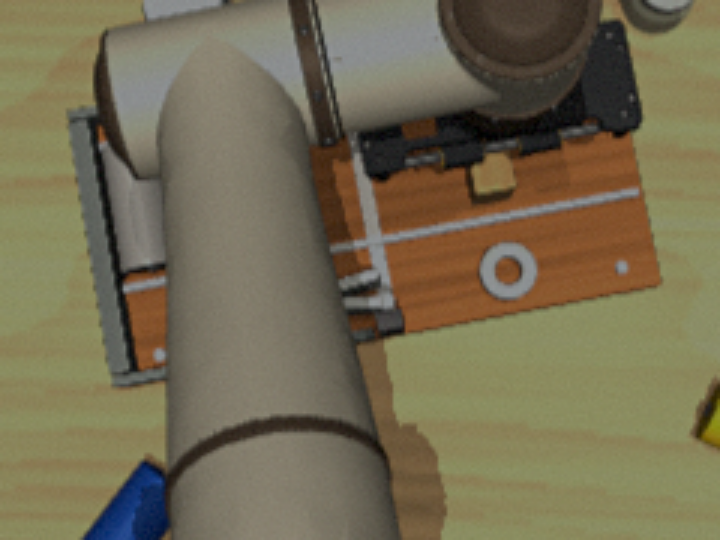

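Emit:
move_arm --twist '[[0,0,0],[0,0,0],[0,0,0],[0,0,0],[0,0,0]]' --xyz '[[0,-0.03,-0.035],[-0.01,0,-0.045],[-0.026,0,-0.042],[-0.026,0,-0.042],[-0.026,0,-0.042]]' --gripper '[1,1,1,1,1]'

```text
time: 17.6
position: [0.5623, -0.2346, 0.1556]
ee_rot: [-1.564, -0.167, 0.166]
wrist_force: [1.2, -0.3, -1.7]
gripper_width: 0.182
```

Emit:
move_arm --twist '[[0,0,0],[0,0,0],[0,0,0],[0,0,0],[0,0,0]]' --xyz '[[-0.026,0,-0.042],[-0.026,0,-0.04],[-0.026,0,-0.03],[-0.024,0,-0.015],[0,0,0]]' --gripper '[1,1,1,1,1]'

```text
time: 18.1
position: [0.4873, -0.381, 0.1553]
ee_rot: [-1.564, -0.162, 0.163]
wrist_force: [0.2, 0.6, -1.7]
gripper_width: 0.183
```

```bash
python3 -c "
from h import *
st()
from bench import imaging
for n in('side','top'):
  c=imaging.camera(n);np.savez(n+'13.npz',**c);cv2.imwrite('pics/%s13.png'%n,c['pixels'][:,:,::-1])
"
```

```text
t 18.1 rack [-165.9 -422.6] z 155.3 rot to go(tool deg) [-0.06 -0.26 -0.05] F [0.3 0.5] -1.7 w 0.183 q [-0.4   0.43 -0.1  -0.   -1.04 -0.96]
```

View pics/side13.png

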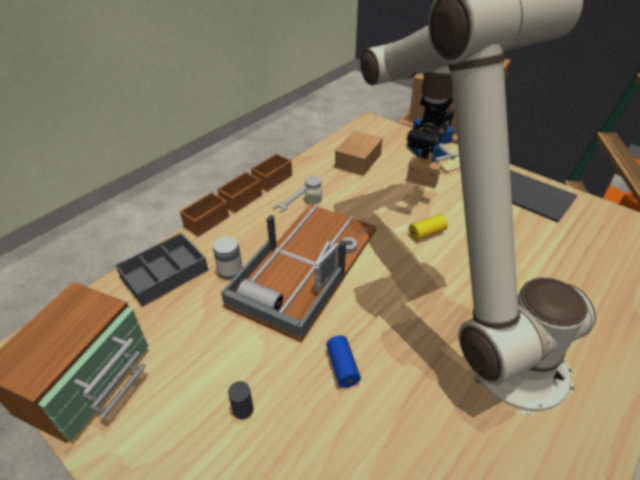

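View pics/top13.png

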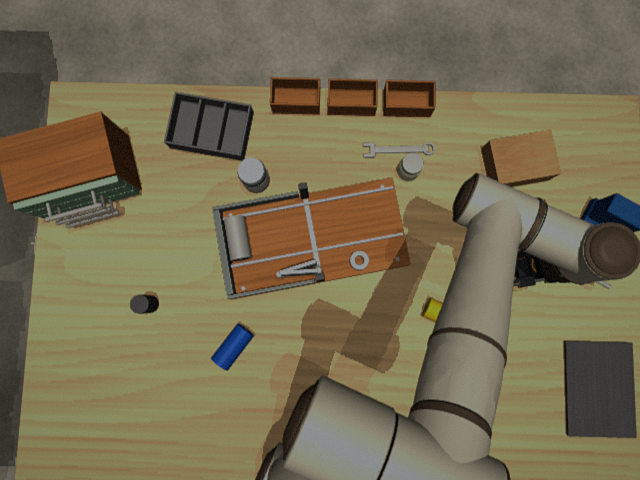

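```bash
python3 -c "
import cv2
im=cv2.imread('pics/top13.png');cv2.imwrite('pics/z13.png',cv2.resize(im[195:300,205:325],None,fx=6,fy=6,interpolation=cv2.INTER_CUBIC))
"
```

```text
(no output)
```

View pics/z13.png

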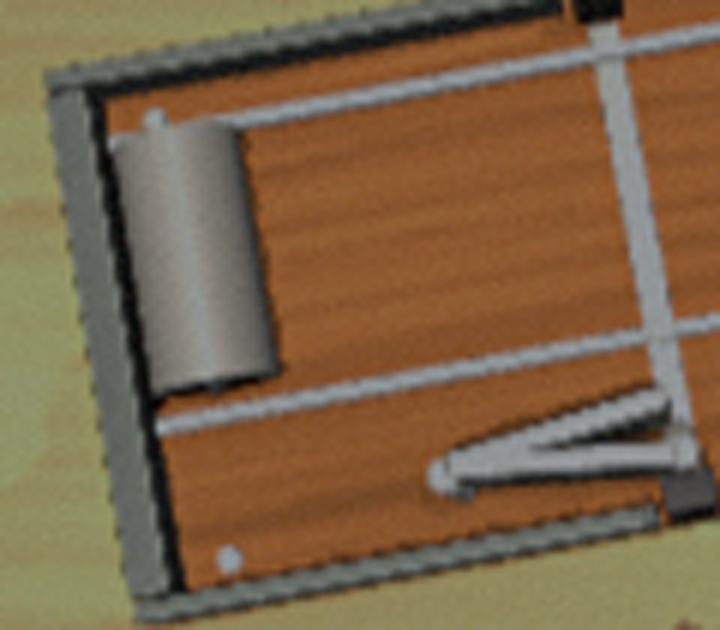

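```bash
python3 -c "
from h import *
c=load('top13')
f=lambda x,y:((x+.5)/6-.5+205,(y+.5)/6-.5+195)
for y0 in(165,170,175):
  for x in(-24,75):
    P=np.array([(np.array(proj(c,[*inv((x,y0+25*np.cos(t))),.045+.025*np.sin(t)]))-[205,195]+.5)*6-.5 for t in np.linspace(0,6.28,60)])
    print(y0,x,P[P[:,0].argmin()].round(),P[P[:,0].argmax()].round())
for p in [(113,145),(160,392),(275,372),(240,125)]: print(tr(ray(c,f(*p),.045)))
"
```

```text
165 -24 [178. 394.] [305. 373.]
165 75 [136. 148.] [262. 129.]
170 -24 [165. 396.] [292. 375.]
170 75 [124. 150.] [250. 132.]
175 -24 [153. 399.] [280. 378.]
175 75 [111. 153.] [238. 134.]
[ 79.  199.1]
[-21.4 197. ]
[-22.  151.3]
[ 77.6 148.3]
```

Emit:
move_arm --twist '[[0,0,0],[0,0,0],[0,0,0],[0,0,0],[0,0,0]]' --xyz '[[0,0.025,0],[0,0.02,0],[0,0.01,0],[0,0.004,0],[0,0,0]]' --gripper '[1,1,1,1,1]'

```text
time: 18.7
position: [0.4908, -0.3785, 0.0966]
ee_rot: [-1.564, -0.167, 0.167]
wrist_force: [-0.2, 0.5, -2.4]
gripper_width: 0.18
```

```bash
python3 -c "
from h import *
st()"
```

```text
t 18.7 rack [-162.  -420.8] z 96.6 rot to go(tool deg) [ 0.01  0.09 -0.01] F [-0.1  0.6] -2.4 w 0.18 q [-0.4   0.49 -0.17  0.   -0.92 -0.96]
```

Emit:
move_arm --twist '[[0,0,0],[0,0,0],[0,0,0],[0,0,0]]' --xyz '[[0,0.002,0],[0,0.001,0],[0,0.001,0],[0,0,0]]' --gripper '[1,1,1,1]'

```text
time: 19.1
position: [0.4902, -0.3789, 0.0929]
ee_rot: [-1.565, -0.167, 0.166]
wrist_force: [0.5, 1.0, -1.7]
gripper_width: 0.181
```

Emit:
move_arm --twist '[[0,0,0],[0,0,0],[0,0,0]]' --xyz '[[0,0.0005,0],[0,0.0005,0],[0,0,0]]' --gripper '[1,1,1]'

```text
time: 19.4
position: [0.4903, -0.3791, 0.0923]
ee_rot: [-1.565, -0.167, 0.166]
wrist_force: [-1.8, 0.7, 2.9]
gripper_width: 0.181
```

Contact with the bench (Fz went up by about 5 N). Releasing.

Emit:
move_arm --twist '[[0,0,0],[0,0,0],[0,0,0],[0,0,0],[0,0,0]]' --xyz '[[0,0,0],[0,0,0],[0,0,0],[0,0,0],[0,0,0]]' --gripper '[0.7,0.6,0.5,0.4,0.4]'

```text
time: 19.9
position: [0.4901, -0.3789, 0.0915]
ee_rot: [-1.564, -0.166, 0.166]
wrist_force: [-0.3, 0.2, 0.3]
gripper_width: 0.54
```

Emit:
move_arm --twist '[[0,0,0],[0,0,0],[0,0,0],[0,0,0],[0,0,0]]' --xyz '[[0,-0.01,0],[0,-0.03,0],[0,-0.04,0],[0,-0.04,0],[0,0,0]]' --gripper '[0.3,0.3,0.3,0.3,0.3]'

```text
time: 20.4
position: [0.4932, -0.3811, 0.2198]
ee_rot: [-1.574, -0.176, 0.159]
wrist_force: [-0.1, 1.0, 0.1]
gripper_width: 0.703
```

Emit:
move_arm --twist '[[0,0,0],[0,0,0],[0,0,0],[0,0,0],[0,0,0]]' --xyz '[[-0.03,0,-0.03],[-0.03,0,-0.03],[-0.03,0,-0.03],[-0.03,0,-0.03],[0,0,0]]' --gripper '[0.3,0.3,0.3,0.3,0.3]'

```text
time: 20.9
position: [0.395, -0.5248, 0.2114]
ee_rot: [-1.565, -0.161, 0.162]
wrist_force: [0.1, 0.6, 0.1]
gripper_width: 0.698
```

```bash
python3 -c "
from h import *
st()
from bench import imaging
for n in('side','top'):
  c=imaging.camera(n);np.savez(n+'14.npz',**c);cv2.imwrite('pics/%s14.png'%n,c['pixels'][:,:,::-1])
"
```

```text
t 20.9 rack [-286.4 -543.8] z 211.4 rot to go(tool deg) [ 0.02 -0.31 -0.04] F [0.3 0.6] 0.1 w 0.698 q [-0.68  0.45  0.08  0.   -1.2  -0.69]
```

View pics/side14.png

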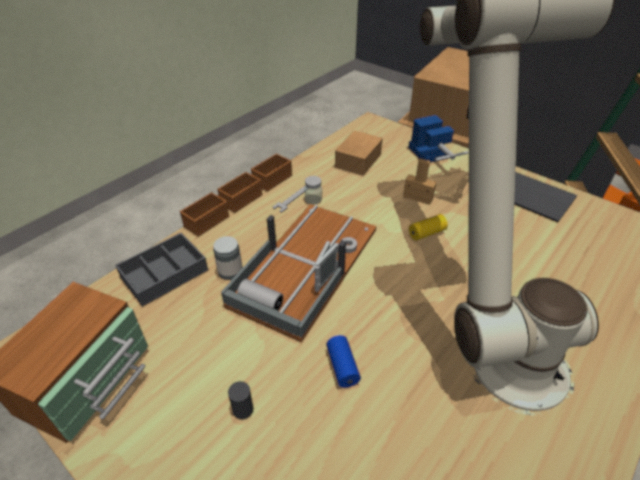

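View pics/top14.png

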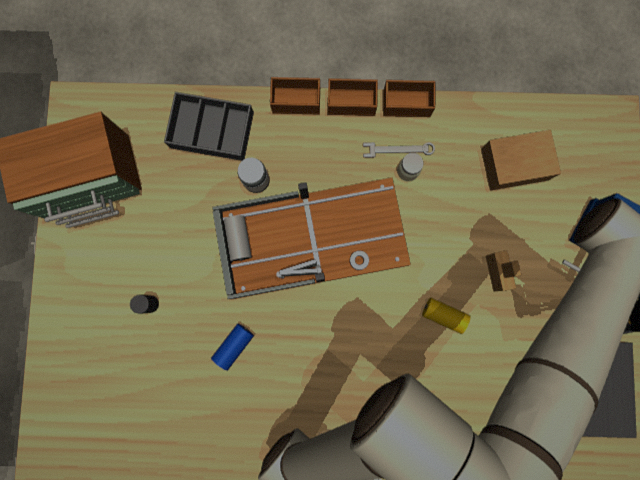

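```bash
python3 -c "
from bench import ticket,status
print(status.state()['wrist_force'],status.state()['dq'].round(3));print(ticket.close_job())"
```

```text
[ 0.36137507  0.61220787 -0.46446325] [ 0.038 -0.008 -0.008 -0.003  0.001 -0.001]
the job is handed in; nothing more can be done
None
```

The job is done and handed in at about 21 s of the 72 s allowed; the hand-in gave no verdict.

- **Gate:** I pushed it inward at the fold with the closed fingers. Then I pressed the second leaf from the bay side towards rack -x until it met the end stop, at about 9 N. Afterwards the top camera put the fold at rack (-80, 86) mm, an angle of about 1.45 rad.
- **Roller:** I pushed it along the lane with the paddle in steps of at most 12 mm per 0.1 s, about 0.12 m/s. At the stop I felt 7.5 N, then backed off slowly. With the paddle clear, the top view put the roller's axis at rack y of about 175 mm, which is touching the stop. The roller's own speed was not measured.
- **Paddle:** I set it back on the bench within about 6 mm of where it started. The bench contact showed in the wrist force before I released it.

In the last pictures from both cameras the paddle stands upright off the rack and the gate is still folded back. The roller is at the stop and the bystanders look unmoved, judged by eye rather than measured. The gripper is clear, with only sensor noise (under 1 N) on the wrist. No check failed or disagreed. The rack pose from the pictures fitted with errors of up to about 5 mm.

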